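# Fetch the gallipot from behind the stock and restore the supply tray

### The job

Clear the three tall containers (wipes tub, glove carton, steel jar) out of the front row of the grey supply tray and stand all three upright on the plain steel side tray, then fetch the small steel pot from behind them and stand it inside the round rim on the white procedure board. Only then put the three containers back, each upright on the very spot in the supply tray where it stood at the start, the carton square to the tray as before. Do not tip any of them over, and leave the dish, the tape roll and the syringe where they are.

Things in the scene. Friction and masses are not known exactly. Their poses are not given: they have to be found in the camera images.
- wipes_tub: tall round white plastic tub of wipes with a paper label band and a flat grey lid: 62 mm diameter up to 98 mm, then a 58 mm lid, 114 mm high, about 0.25 kg. Origin: centre of its underside; z up.
- glove_carton: tall rectangular brown cardboard carton with a white paper strip: 56 mm along its own x, 66 mm along its own y, 116 mm high, about 0.18 kg. It stands within about 0.05 rad of square to the supply tray (own x along the tray's x). Origin: centre of its underside; z up.
- steel_jar: tall round plain steel jar: 56 mm diameter up to 96 mm, a lid to 104 mm with a small ball knob on top, 120 mm high in all, about 0.3 kg. Origin: centre of its underside; z up.
- gallipot: small open round stainless steel pot, 56 mm outside diameter, 42 mm high, 3 mm wall, straight sides, about 0.11 kg. It stands in the back (far from the robot) row of the supply tray, behind the middle of the three tall containers, almost touching it. Origin: centre of its underside; z up.
- supply_tray: light grey tray fixed to the table, 150 mm along its x by 300 mm along its y, floor 4 mm thick, rim 14 mm high, wall 4 mm. Origin: centre of its underside; x points away from the robot (tray yaw within 0.1 rad). The three tall containers (wipes tub, glove carton, steel jar, in any order) stand in its front row, 36 mm in front of the tray's centre (x = -36 mm) and about 90 mm apart along y; the pot, the low dish and the tape roll stand in its back row.
- side_tray: empty plain steel tray fixed to the table, at the robot's left or right: 280 mm along its x (roughly away from the robot, yaw within 0.1 rad) by 130 mm along its y, floor 4 mm thick, rim 14 mm high, wall 4 mm. Origin: centre of its underside. The three tall containers fit in a row along its x, e.g. 85 mm apart.
- procedure_tray: white plastic procedure board fixed to the table on the other side, 280 mm along its x by 130 mm along its y, 6 mm thick, with one round raised rim in its middle that holds the pot: rim 76 mm inside and 88 mm outside diameter, rising 6 mm above the board. Origin: underside of the board, at the centre of the round rim; x roughly away from the robot. The syringe lies on its end near the robot.
- low_dish: bystander: shallow white ceramic dish, 60 mm rim diameter, 18 mm high, in the back row of the supply tray, about 108 mm to one side of the middle. Origin: centre of its underside.
- tape_roll: bystander: grey roll of tape lying flat, 56 mm diameter, 22 mm high, in the back row of the supply tray, about 108 mm to the other side of the middle. Origin: centre of its underside.
- syringe: bystander: clear and green syringe, about 110 mm long, 16 mm high, lying across the near end of the procedure board, about 100 mm from the round rim's centre. Origin: under the middle of its barrel.

How it is judged:
On the way, in this order (a step that is already met when the one before it is completed fails the run):
1. all three tall containers stand upright and released on the steel side tray (x of wipes_tub in the frame of side_tray between -0.125 and 0.125 m and y of wipes_tub in the frame of side_tray between -0.055 and 0.055 m and z of wipes_tub in the frame of side_tray between 0 and 0.01 m and angle between each of wipes_tub, glove_carton, steel_jar's own z axis and vertical below 0.1 rad and contact force between the fingers and wipes_tub below 0.1 N and linear speed of each of wipes_tub, glove_carton, steel_jar below 0.03 m/s and x of glove_carton in the frame of side_tray between -0.125 and 0.125 m and y of glove_carton in the frame of side_tray between -0.055 and 0.055 m and z of glove_carton in the frame of side_tray between 0 and 0.01 m and contact force between the fingers and glove_carton below 0.1 N and x of steel_jar in the frame of side_tray between -0.125 and 0.125 m and y of steel_jar in the frame of side_tray between -0.055 and 0.055 m and z of steel_jar in the frame of side_tray between 0 and 0.01 m and contact force between the fingers and steel_jar below 0.1 N), for 0.2 s.
2. the pot stands released inside the round rim of the procedure board while the three containers are still on the side tray (all of step 1 and horizontal distance between gallipot and procedure_tray below 0.012 m and z of gallipot in the frame of procedure_tray between 0.003 and 0.009 m and angle between gallipot's own z axis and vertical below 0.08 rad and contact force between the fingers and gallipot below 0.1 N and linear speed of gallipot below 0.03 m/s), for 0.2 s.
At the end, for the whole second after the job is handed in: The pot stands upright on the procedure board within 12 mm of the round rim's centre; tub, carton and jar each stand upright within 15 mm of where they stood at the start, the carton within 0.3 rad of square to the supply tray; all released and at rest (horizontal distance between gallipot and procedure_tray below 0.012 m and z of gallipot in the frame of procedure_tray between 0.003 and 0.009 m and angle between each of gallipot, wipes_tub, glove_carton, steel_jar's own z axis and vertical below 0.08 rad and contact force between the fingers and gallipot below 0.1 N and linear speed of gallipot below 0.03 m/s and distance of each of wipes_tub, glove_carton, steel_jar from where it was at the start of the episode below 0.015 m and contact force between the fingers and wipes_tub below 0.1 N and linear speed of each of wipes_tub, glove_carton, steel_jar below 0.02 m/s and contact force between the fingers and glove_carton below 0.1 N and contact force between the fingers and steel_jar below 0.1 N and angle between the x axis of glove_carton and the x axis of supply_tray, either way round below 0.3 rad); the robot touches nothing.
It fails at once if a container or the pot is tipped over (more than 0.6 rad) (angle between any of wipes_tub, glove_carton, steel_jar, gallipot's own z axis and vertical above 0.6 rad).
It fails at once if the dish, the tape roll or the syringe is shifted by more than 20 mm (distance of any of low_dish, tape_roll, syringe from where it was at the start of the episode above 0.02 m).
It fails at once if the pot leaves the supply tray before the three containers have been cleared from their places (distance of gallipot from where it was at the start of the episode above 0.05 m and horizontal distance between gallipot and procedure_tray above 0.05 m and distance of any of wipes_tub, glove_carton, steel_jar from where it was at the start of the episode below 0.05 m).
It also fails if it takes over 144 s, if anything falls off the work surface, if the arm or the gripper's body presses on something with over 40 N, if the wrist force passes 120 N, or if a joint passes its speed limit or range.

### The arm

A 7-joint arm with a two-finger parallel gripper is mounted at the origin on the work surface. World frame = base frame: x ahead of the robot, y to its left, z up, the work surface at z = 0. Lengths are in m, angles in rad, forces in N, time in s.
With the tool pointing down it reaches from about 0.35 to 0.9 m from the base axis. Payload 8.1 kg.
Tool frame: the origin (TCP) lies between the finger pads; the fingertips stand ahead of it and the grasp point (between the pads) is the TCP (arm.nose_length is the z of the fingertips in the tool frame, in m); z points along the fingers, y is the line along which they close (so a half turn about z gives the same grasp; the last joint's range is limited). The gripper opens to 92 mm and grips with 3 to 60 N. Pads are 19 mm wide; open, the fingers measure 130 mm over their backs; the gripper's body (75 mm by 190 mm) begins 47 mm behind the grasp point.
Start: joints at [-0.103, 0.434, 0.025, 1.573, -0.012, 1.134, -0.075], TCP at [0.625, -0, 0.246] pointing down, gripper open.
Joint ranges: [-2.62, 2.62], [-0.44, 2.09], [-1.27, 1.32], [0.08, 2.57], [-1.32, 4.46], [0.12, 2], [-2.74, 2.74]. Speed limits (rad/s): [2.22, 2.22, 3.01, 3.01, 3.14, 3.14, 3.14].

### API

Orientations are given as a rotation vector (axis times angle).
In Python, from cell import sensors, optics, arm gives the robot as it stands.
- The arm moves only by the tool arm_command, never from a script. Its argument "deltas" is one flat list of numbers, 7 for each row, row after row: the turn, a rotation vector about the world's x, y, z as a fraction of full scale, then the shift along the world's x, y, z as a fraction of full scale, then the finger opening in mm, from 0 to 91.8. In form: [wx, wy, wz, dx, dy, dz, fingers, wx, wy, wz, dx, dy, dz, fingers, ...]. A call has 1 to 20 rows; each row is the pose to reach, as a shift and turn from the pose commanded when the call began; what a row does not reach only later rows make up. Full scale, the value 1, is 1 m for a shift and 90 degrees for a turn. A row lasts 1/10 s, in which the tool goes at most 50 mm and 8.59 degrees, less where a joint would pass 70% of its speed; a pose out of reach is approached as far as the arm can. A call with a number of a shift or a turn outside -1 to 1 is refused whole. A call with a gripper value outside its range is refused whole. The fingers move at their own pace and stop on an object; "force" is the grip in N (left out, the last holds). Time passes only in rows, so rows that repeat a pose let the fingers close. It gives the time, the measured TCP pose, the force, the opening and the grip force at its end, in the units of the state.
- sensors.observe(): the state, without advancing time (a new reading comes with each control period).
- optics.get_image(name): name is "scene" or "side" or "wrist"; returns the picture (420x560x3 uint8, blue, green, red); there is no depth.
- optics.calibration(name): a dict with "camera_matrix" (3x3 intrinsics, pixels), "D" ([k1, k2, p1, p2, k3] as OpenCV has them; the pictures are not rectified), "rvec" (rotation vector, rad) and "tvec" (3), from world to camera coordinates, as OpenCV has them. Camera axes: x right, y down, z forward; pixel columns grow to the right and rows downward; lengths in m; the calibration is good to about 2 mm. A picture is of the moment at which its call begins: read the wrist's pose just before it. calibration takes no time and is no camera call; for the wrist camera it gives the pose at the moment of the call.
- arm.sign_off(): hands the job in; it is judged then, once.
The state is a dict: "clock": time; "joints": joint angles; "dq": joint speeds; "joint_efforts": joint torques, N m; "position": TCP position; "ee_rot": TCP orientation; "force": force on the tool from outside, world axes, zero at the start; "ft_torque": the same for the moment, N m; "width": opening from 0.0 (shut) to 1.0 (fully open); "gripper_force": force on a finger pad.
Only numpy, scipy, OpenCV 4.12 (cv2) and the standard library are available. Lean on these libraries where they do the work, as an engineer would, in place of code of your own. Each camera call takes 0.05 s, during which the arm holds its last target. There are 200 camera calls.

## Working session

There is one attempt and no reset: what is moved stays moved. The work goes in short steps, Python scripts to look and compute and a tool call to move; the robot and the scene stay as the last step left them, time stands still between calls to the robot, and variables do not carry over. Pictures are saved under pics/ and viewed, at most 14 in all, crops included, and the job is handed in when it is done.

Besides the shell and the picture viewer there is one more tool, called after ">>>" as name(argument=value, ...) on one line, values as JSON. arm_command: Moves the arm, as the interface text tells. Its arguments: {"type":"object","properties":{"deltas":{"type":"array","items":{"type":"number"}},"force":{"type":"number"}},"required":["deltas"]}

```bash
mkdir -p pics; ls; python3 - <<'E'
from cell import sensors, optics, arm
import cv2
print(sensors.observe(), arm.nose_length)
for n in("scene","side"):
    im=optics.get_image(n); cv2.imwrite(f"pics/{n}0.png",im)
    c=optics.calibration(n); print(n,c)
print(optics.calibration("wrist"))
E
```

```text
pics
{'clock': 0.0, 'joints': array([-0.10259757,  0.43523109,  0.02496782,  1.57409905, -0.01156656,
        1.13397588, -0.0751392 ]), 'dq': array([ 0.00030362,  0.00087561, -0.00043107, -0.00149823,  0.00081085,
       -0.0016441 ,  0.00051041]), 'joint_efforts': array([ 3.89017032e-04, -6.67853522e+01,  9.84863900e-01, -3.14464223e+01,
       -6.05165795e-02,  4.27553023e-02,  1.12382318e-04]), 'position': array([ 6.24524178e-01, -6.34931319e-05,  2.44939100e-01]), 'ee_rot': array([-2.22084937e+00, -2.22064371e+00,  1.92159622e-03]), 'force': array([-0.48852664,  0.48229722,  0.54516294]), 'ft_torque': array([-0.0190312 , -0.02943406, -0.00711383]), 'gripper_force': 0.0, 'width': 1.0037405836919606} 0.019
scene {'camera_matrix': array([[507.25610521,   0.        , 285.08945631],
       [  0.        , 507.25610521, 210.7565725 ],
       [  0.        ,   0.        ,   1.        ]]), 'D': array([-0.05990137,  0.        ,  0.        ,  0.        ,  0.        ]), 'rvec': array([ 0.72061037,  2.49374503, -1.23814344]), 'tvec': array([ 0.44836507, -0.1188586 ,  1.36970671])}
side {'camera_matrix': array([[465.88610079,   0.        , 285.42621048],
       [  0.        , 465.88610079, 210.94588268],
       [  0.        ,   0.        ,   1.        ]]), 'D': array([0.02719075, 0.        , 0.        , 0.        , 0.        ]), 'rvec': array([ 2.15041137, -0.67457998,  0.32213078]), 'tvec': array([-0.42918647,  0.22540565,  0.78315494])}
{'camera_matrix': array([[308.27467736,   0.        , 280.93580702],
       [  0.        , 308.27467736, 210.40559586],
       [  0.        ,   0.        ,   1.        ]]), 'D': array([-0.06524297,  0.        ,  0.        ,  0.        ,  0.        ]), 'rvec': array([-2.84328944e+00,  1.64687770e-04,  2.44238112e-03]), 'tvec': array([-0.62450734, -0.03701868,  0.39172249])}
```

View pics.

View pics/scene0.png

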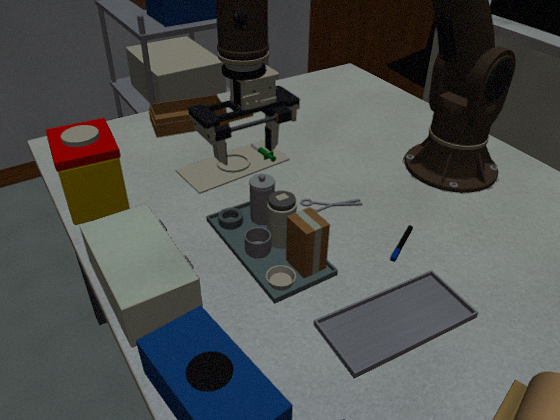

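View pics/side0.png

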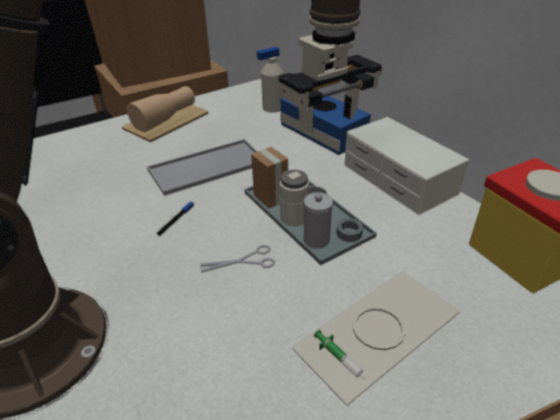

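```bash
cat > h.py <<'E'
import numpy as np, cv2
from cell import sensors, optics, arm
def ray(c,uv):
    K,D=c["camera_matrix"],c["D"]
    p=cv2.undistortPoints(np.array(uv,float).reshape(-1,1,2),K,D).reshape(-1,2)
    R=cv2.Rodrigues(np.array(c["rvec"]))[0]; t=np.array(c["tvec"]).reshape(3)
    return -R.T@t, np.c_[p,np.ones(len(p))]@R
def onplane(c,uv,z):
    o,d=ray(c,uv); return o+d*((z-o[2])/d[:,2])[:,None]
def proj(c,P):
    return cv2.projectPoints(np.array(P,float).reshape(-1,1,3),np.array(c["rvec"]),np.array(c["tvec"]),c["camera_matrix"],c["D"])[0].reshape(-1,2)
E
python3 - <<'E'
from h import *
np.set_printoptions(precision=4,suppress=True)
s=optics.calibration("scene");d=optics.calibration("side")
print("tray rim sc",onplane(s,[(208,217),(275,298),(335,268)],.014))
print("sidetray sc",onplane(s,[(315,322),(356,373),(477,313),(432,273)],.014))
print("board sc",onplane(s,[(178,171),(198,188),(289,157),(234,162)],.006))
print("tray side",onplane(d,[(322,255),(372,231)],.014))
print("sidetray side",onplane(d,[(149,165),(166,189),(260,145)],.014))
print("board side",onplane(d,[(297,348),(348,393),(458,314),(405,276),(378,328)],.006))
c=optics.calibration("wrist")
cv2.imwrite("pics/w0.png",optics.get_image("wrist"))
print(ray(c,[(280,210)]))
E
```

```text
tray rim sc [[ 0.662  -0.124   0.014 ]
 [ 0.664   0.1688  0.014 ]
 [ 0.5175  0.1628  0.014 ]]
sidetray sc [[0.6337 0.2568 0.014 ]
 [0.6395 0.3812 0.014 ]
 [0.366  0.4007 0.014 ]
 [0.3596 0.2786 0.014 ]]
board sc [[ 0.6389 -0.3527  0.006 ]
 [ 0.6276 -0.2536  0.006 ]
 [ 0.3525 -0.2614  0.006 ]
 [ 0.493  -0.3162  0.006 ]]
tray side [[ 0.5279 -0.12    0.014 ]
 [ 0.6605 -0.1227  0.014 ]]
sidetray side [[0.3719 0.3985 0.014 ]
 [0.3645 0.2736 0.014 ]
 [0.6595 0.321  0.014 ]]
board side [[ 0.3622 -0.2643  0.006 ]
 [ 0.3787 -0.3729  0.006 ]
 [ 0.6362 -0.3685  0.006 ]
 [ 0.6278 -0.2506  0.006 ]
 [ 0.4998 -0.3108  0.006 ]]
(array([0.6252, 0.0795, 0.3843]), array([[-0.0047, -0.2926, -0.9562]]))
```

View pics/w0.png

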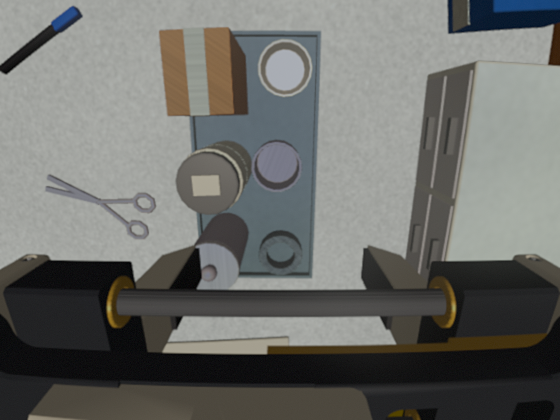

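The wrist view shows the carton at the top left (top face about 161–235, 31–115), the tub lid centred near (211,182), the jar knob at (208,272), the pot at (277,166), the dish at (285,68) and the tape at (281,253). I'll enlarge this for exact pixels.

```bash
python3 - <<'E'
import cv2
im=cv2.imread("pics/w0.png")[20:290,145:330]
im=cv2.convertScaleAbs(im,alpha=1.6,beta=15)
cv2.imwrite("pics/w0c.png",cv2.resize(im,None,fx=2.2,fy=2.2,interpolation=cv2.INTER_CUBIC))
s=cv2.imread("pics/scene0.png")[165:305,200:345]
s=cv2.convertScaleAbs(s,alpha=1.8,beta=15)
cv2.imwrite("pics/s0c.png",cv2.resize(s,None,fx=4,fy=4,interpolation=cv2.INTER_CUBIC))
E
```

```text
(no output)
```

View pics/w0c.png

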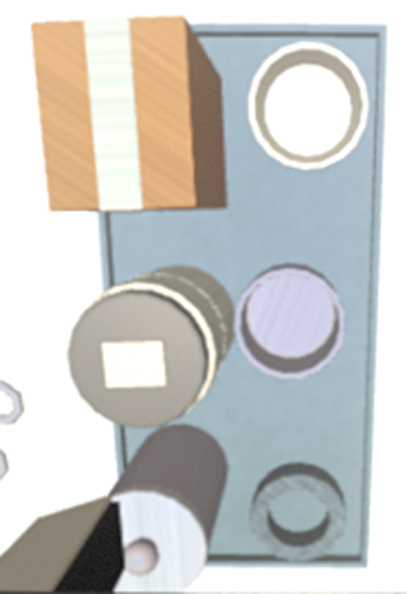

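View pics/s0c.png

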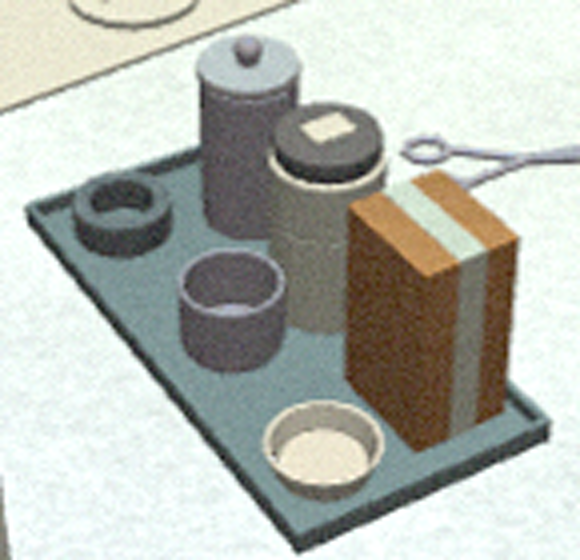

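```bash
python3 - <<'E'
from h import *
np.set_printoptions(precision=4,suppress=True)
s=optics.calibration("scene");w=optics.calibration("wrist")
W=lambda l:np.array(l)/2.2+[144.7,19.7]
S=lambda l:np.array(l)/4+[199.6,164.6]
for c,f,L in((w,W,dict(car=([(33,23),(183,18),(196,209),(50,210)],.12),tub=([(140,358)],.118),jar=([(141,556)],.119),pot=([(291,321)],.046),tr=([(386,26),(367,566)],.014))),
 (s,S,dict(car=([(348,210),(436,170),(519,238),(430,278)],.12),tub=([(328,141)],.118),jar=([(247,50)],.118),pot=([(233,287)],.046),tr=([(27,210),(300,548),(550,428)],.014)))):
    for k,(p,z) in L.items():
        P=onplane(c,f(p),z)[:,:2]; print(k,P.tolist() and np.round(P,4).tolist(), "mean",P.mean(0))
E
```

```text
car [[0.5298, 0.1461], [0.5837, 0.1465], [0.5859, 0.0809], [0.5304, 0.0811]] mean [0.5575 0.1136]
tub [[0.5607, 0.0235]] mean [0.5607 0.0235]
jar [[0.555, -0.0648]] mean [ 0.555  -0.0648]
pot [[0.6203, 0.0271]] mean [0.6203 0.0271]
tr [[0.6674, 0.1694], [0.6659, -0.1285]] mean [0.6667 0.0205]
car [[0.5857, 0.0844], [0.5306, 0.0799], [0.5279, 0.1455], [0.5812, 0.1478]] mean [0.5563 0.1144]
tub [[0.5618, 0.0286]] mean [0.5618 0.0286]
jar [[0.554, -0.0657]] mean [ 0.554  -0.0657]
pot [[0.6188, 0.0282]] mean [0.6188 0.0282]
tr [[0.6654, -0.1256], [0.6694, 0.1762], [0.5203, 0.1735]] mean [0.6184 0.0747]
```

>>> arm_command(deltas=[0,0,0,-0.025,0.04,-0.01,91,0,0,0,-0.05,0.08,-0.02,91,0,0,0,-0.068,0.113,-0.03,91,0,0,0,-0.068,0.113,-0.03,91,0,0,0,-0.068,0.113,-0.07,91,0,0,0,-0.068,0.113,-0.105,91,0,0,0,-0.068,0.113,-0.135,91,0,0,0,-0.068,0.113,-0.155,91,0,0,0,-0.068,0.113,-0.16,91,0,0,0,-0.068,0.113,-0.16,91], force=25)

```text
clock: 1.15
position: [0.5568, 0.1126, 0.0853]
ee_rot: [-2.221, -2.221, 0.002]
force: [-0.5, -0.1, -0.1]
width: 0.991
gripper_force: 0.0
```

>>> arm_command(deltas=[0,0,0,0,0,0,50,0,0,0,0,0,0,50,0,0,0,0,0,0,50,0,0,0,0,0,0,50,0,0,0,0,0,0,50,0,0,0,0,0,0,50,0,0,0,0,0,0,50,0,0,0,0,0,0,50,0,0,0,0,0,0.01,50,0,0,0,0,0,0.035,50,0,0,0,0,0,0.07,50,0,0,0,0,0,0.1,50,0,0,0,0,0,0.1,50])

```text
clock: 2.45
position: [0.5593, 0.1136, 0.1902]
ee_rot: [2.219, 2.219, 0.01]
force: [0.3, 0.4, -1.5]
width: 0.606
gripper_force: 24.9
```

>>> arm_command(deltas=[0,0,0.09,0.003,0.02,0,50,0,0,0.18,0.006,0.04,0,50,0,0,0.27,0.009,0.06,0,50,0,0,0.36,0.012,0.08,0,50,0,0,0.45,0.015,0.105,0,50,0,0,0.54,0.018,0.13,0,50,0,0,0.63,0.021,0.155,0,50,0,0,0.72,0.024,0.175,0,50,0,0,0.81,0.026,0.195,0,50,0,0,0.9,0.028,0.21,0,50,0,0,0.952,0.028,0.21,0,50,0,0,0.952,0.028,0.21,-0.02,50,0,0,0.952,0.028,0.21,-0.05,50,0,0,0.952,0.028,0.21,-0.075,50,0,0,0.952,0.028,0.21,-0.09,50,0,0,0.952,0.028,0.21,-0.096,50,0,0,0.952,0.028,0.21,-0.098,50,0,0,0.952,0.028,0.21,-0.098,50,0,0,0.952,0.028,0.21,-0.098,50])

```text
clock: 4.35
position: [0.5856, 0.3235, 0.089]
ee_rot: [0.119, 3.138, 0.002]
force: [0.6, 0.2, -1.7]
width: 0.61
gripper_force: 24.9
```

>>> arm_command(deltas=[0,0,0,0,0,-0.001,50,0,0,0,0,0,-0.002,50,0,0,0,0,0,-0.002,50])

```text
clock: 4.65
position: [0.5853, 0.3231, 0.0862]
ee_rot: [0.119, 3.139, 0.001]
force: [0.6, -0.8, 0.7]
width: 0.612
gripper_force: 24.9
```

>>> arm_command(deltas=[0,0,0,0,0,0,91,0,0,0,0,0,0,91,0,0,0,0,0,0,91,0,0,0,0,0,0.02,91,0,0,0,0,0,0.06,91,0,0,0,0,0,0.09,91,0,0,-0.09,0,-0.02,0.11,91,0,0,-0.18,-0.003,-0.055,0.11,91,0,0,-0.27,-0.006,-0.09,0.11,91,0,0,-0.36,-0.01,-0.125,0.11,91,0,0,-0.45,-0.013,-0.16,0.11,91,0,0,-0.54,-0.016,-0.195,0.11,91,0,0,-0.63,-0.019,-0.23,0.11,91,0,0,-0.72,-0.022,-0.26,0.11,91,0,0,-0.81,-0.025,-0.285,0.11,91,0,0,-0.9,-0.025,-0.297,0.11,91,0,0,-0.952,-0.025,-0.297,0.11,91,0,0,-0.952,-0.025,-0.297,0.11,91,0,0,-0.952,-0.025,-0.297,0.11,91])

```text
clock: 6.55
position: [0.56, 0.0265, 0.1958]
ee_rot: [-2.218, -2.225, -0.0]
force: [0.6, -0.1, 0.5]
width: 0.993
gripper_force: 0.0
```

```bash
python3 - <<'E'
from h import *
w=optics.calibration("wrist"); im=optics.get_image("wrist"); side=optics.get_image("side")
cv2.imwrite("pics/w1.png",cv2.convertScaleAbs(np.hstack([cv2.resize(im,(400,300)),cv2.resize(side,(400,300))]),alpha=1.4,beta=10))
cv2.imwrite("pics/w1raw.png",im)
np.savez("w1.npz",**w)
E
```

```text
(no output)
```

View pics/w1.png

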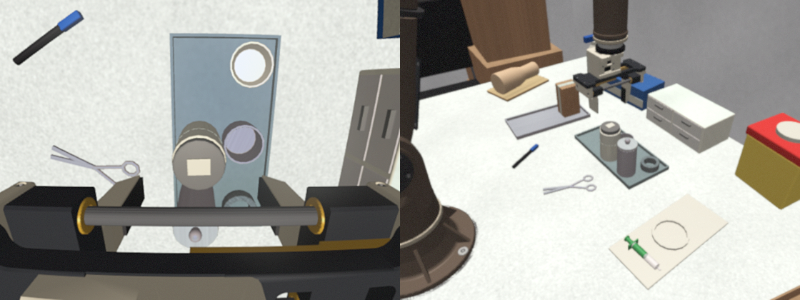

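The carton stands on the side tray. The tub lid is centred near (199,163) in the left half, and the tray's corners are at (171,35) and (280,37).

```bash
python3 - <<'E'
from h import *
np.set_printoptions(precision=4,suppress=True)
w=dict(np.load("w1.npz"))
print(onplane(w,np.array([(171,35),(280,37)])*1.4,.014))
print(onplane(w,np.array([(199.5,163)])*1.4,.118),onplane(w,np.array([(195,234)])*1.4,.119),onplane(w,np.array([(243,143)])*1.4,.046))
E
```

```text
[[0.5202 0.1685 0.014 ]
 [0.6669 0.1676 0.014 ]]
[[0.5591 0.0254 0.118 ]] [[ 0.5539 -0.0633  0.119 ]] [[0.618  0.0278 0.046 ]]
```

>>> arm_command(deltas=[0,0,0,-0.001,-0.001,-0.04,91,0,0,0,-0.001,-0.001,-0.075,91,0,0,0,-0.001,-0.001,-0.1,91,0,0,0,-0.001,-0.001,-0.109,91,0,0,0,-0.001,-0.001,-0.11,91,0,0,0,-0.001,-0.001,-0.11,91,0,0,0,-0.001,-0.001,-0.11,50,0,0,0,-0.001,-0.001,-0.11,50,0,0,0,-0.001,-0.001,-0.11,50,0,0,0,-0.001,-0.001,-0.11,50,0,0,0,-0.001,-0.001,-0.11,50,0,0,0,-0.001,-0.001,-0.11,50,0,0,0,-0.001,-0.001,-0.11,50])

```text
clock: 7.95
position: [0.5591, 0.025, 0.0861]
ee_rot: [2.221, 2.221, 0.0]
force: [-1.4, -0.1, 6.7]
width: 0.671
gripper_force: 25.0
```

>>> arm_command(deltas=[0,0,0,0,0,0.01,50,0,0,0,0,0,0.04,50,0,0,0,0,0,0.08,50,0,0,0,0,0,0.11,50,0,0,0.09,-0.005,0.02,0.13,50,0,0,0.18,-0.015,0.05,0.13,50,0,0,0.27,-0.025,0.085,0.13,50,0,0,0.36,-0.035,0.12,0.13,50,0,0,0.45,-0.045,0.155,0.13,50,0,0,0.54,-0.055,0.19,0.13,50,0,0,0.63,-0.059,0.225,0.13,50,0,0,0.72,-0.059,0.255,0.13,50,0,0,0.81,-0.059,0.285,0.13,50,0,0,0.9,-0.059,0.3,0.13,50,0,0,0.952,-0.059,0.304,0.13,50,0,0,0.952,-0.059,0.304,0.1,50,0,0,0.952,-0.059,0.304,0.06,50,0,0,0.952,-0.059,0.304,0.03,50,0,0,0.952,-0.059,0.304,0.015,50,0,0,0.952,-0.059,0.304,0.015,50])

```text
clock: 9.95
position: [0.4991, 0.328, 0.0991]
ee_rot: [-0.118, -3.136, 0.004]
force: [-0.1, 0.6, -1.7]
width: 0.672
gripper_force: 25.0
```

>>> arm_command(deltas=[0,0,0,0,0,-0.006,50,0,0,0,0,0,-0.01,50,0,0,0,0,0,-0.012,50,0,0,0,0,0,-0.013,50,0,0,0,0,0,-0.014,50,0,0,0,0,0,-0.014,50])

```text
clock: 10.55
position: [0.5001, 0.329, 0.0869]
ee_rot: [0.119, 3.139, 0.0]
force: [0.2, 0.1, -2.7]
width: 0.67
gripper_force: 25.0
```

>>> arm_command(deltas=[0,0,0,0,0,-0.001,50,0,0,0,0,0,-0.001,50])

```text
clock: 10.75
position: [0.5002, 0.3291, 0.0861]
ee_rot: [0.119, 3.139, 0.001]
force: [-0.5, -1.6, 2.4]
width: 0.669
gripper_force: 25.0
```

>>> arm_command(deltas=[0,0,0,0,0,0,91,0,0,0,0,0,0,91,0,0,0,0,0,0,91,0,0,0,0,0,0.02,91,0,0,0,0,0,0.06,91,0,0,0,0,0,0.09,91,0,0,-0.09,0,-0.02,0.11,91,0,0,-0.18,0.005,-0.06,0.11,91,0,0,-0.27,0.01,-0.1,0.11,91,0,0,-0.36,0.016,-0.145,0.11,91,0,0,-0.45,0.022,-0.19,0.11,91,0,0,-0.54,0.03,-0.235,0.11,91,0,0,-0.63,0.036,-0.28,0.11,91,0,0,-0.72,0.042,-0.32,0.11,91,0,0,-0.81,0.048,-0.36,0.11,91,0,0,-0.9,0.0545,-0.385,0.11,91,0,0,-0.952,0.0545,-0.394,0.11,91,0,0,-0.952,0.0545,-0.394,0.11,91,0,0,-0.952,0.0545,-0.394,0.07,91,0,0,-0.952,0.0545,-0.394,0.07,91])

```text
clock: 12.75
position: [0.5517, -0.0635, 0.1523]
ee_rot: [-2.213, -2.222, 0.007]
force: [-0.8, -0.6, -0.8]
width: 0.991
gripper_force: 0.0
```

>>> arm_command(deltas=[0,0,0,0,0,-0.035,91,0,0,0,0,0,-0.06,91,0,0,0,0,0,-0.069,91,0,0,0,0,0,-0.07,91,0,0,0,0,0,-0.07,91,0,0,0,0,0,-0.07,50,0,0,0,0,0,-0.07,50,0,0,0,0,0,-0.07,50,0,0,0,0,0,-0.07,50,0,0,0,0,0,-0.07,50,0,0,0,0,0,-0.07,50,0,0,0,0,0,-0.07,50,0,0,0,0,0,-0.07,50])

```text
clock: 14.05
position: [0.5544, -0.0651, 0.0859]
ee_rot: [-2.222, -2.221, 0.0]
force: [-1.8, 0.7, 4.3]
width: 0.609
gripper_force: 25.0
```

>>> arm_command(deltas=[0,0,0,0,0,0.01,50,0,0,0,0,0,0.04,50,0,0,0,0,0,0.08,50,0,0,0,0,0,0.11,50,0,0,0.09,-0.012,0.03,0.13,50,0,0,0.18,-0.024,0.065,0.13,50,0,0,0.27,-0.038,0.105,0.13,50,0,0,0.36,-0.052,0.145,0.13,50,0,0,0.45,-0.066,0.185,0.13,50,0,0,0.54,-0.08,0.23,0.13,50,0,0,0.63,-0.095,0.275,0.13,50,0,0,0.72,-0.11,0.32,0.13,50,0,0,0.81,-0.125,0.36,0.13,50,0,0,0.9,-0.135,0.39,0.13,50,0,0,0.952,-0.1395,0.401,0.13,50,0,0,0.952,-0.1395,0.401,0.12,50,0,0,0.952,-0.1395,0.401,0.08,50,0,0,0.952,-0.1395,0.401,0.04,50,0,0,0.952,-0.1395,0.401,0.02,50,0,0,0.952,-0.1395,0.401,0.015,50])

```text
clock: 16.05
position: [0.4143, 0.3328, 0.0978]
ee_rot: [-0.125, -3.136, 0.007]
force: [0.3, 0.4, -2.8]
width: 0.614
gripper_force: 25.0
```

>>> arm_command(deltas=[0,0,0,0,0,-0.006,50,0,0,0,0,0,-0.01,50,0,0,0,0,0,-0.012,50,0,0,0,0,0,-0.013,50,0,0,0,0,0,-0.014,50,0,0,0,0,0,-0.015,50,0,0,0,0,0,-0.015,50])

```text
clock: 16.75
position: [0.4152, 0.3362, 0.086]
ee_rot: [0.119, 3.139, 0.001]
force: [0.3, -0.1, -2.0]
width: 0.612
gripper_force: 25.0
```

>>> arm_command(deltas=[0,0,0,0,0,-0.001,50,0,0,0,0,0,-0.001,50,0,0,0,0,0,-0.001,91,0,0,0,0,0,-0.001,91,0,0,0,0,0,-0.001,91,0,0,0,0,0,0.02,91,0,0,0,0,0,0.06,91,0,0,0,0,0,0.09,91,0,0,0,0,0,0.11,91,0,0,0,0.02,-0.03,0.11,91,0,0,0,0.04,-0.065,0.11,91,0,0,0,0.065,-0.1,0.11,91,0,0,0,0.09,-0.14,0.11,91,0,0,0,0.115,-0.175,0.11,91,0,0,0,0.14,-0.21,0.11,91,0,0,0.02,0.165,-0.245,0.11,91,0,0,0.048,0.185,-0.28,0.11,91,0,0,0.048,0.204,-0.308,0.11,91,0,0,0.048,0.204,-0.308,0.11,91,0,0,0.048,0.204,-0.308,0.11,91])

```text
clock: 18.75
position: [0.6191, 0.0273, 0.1953]
ee_rot: [-0.003, -3.141, -0.001]
force: [-0.2, 0.9, 0.1]
width: 0.992
gripper_force: 0.0
```

```bash
python3 - <<'E'
from h import *
w=optics.calibration("wrist"); im=optics.get_image("wrist"); side=optics.get_image("side")
cv2.imwrite("pics/w2.png",cv2.convertScaleAbs(np.hstack([cv2.resize(im,(400,300)),cv2.resize(side,(400,300))]),alpha=1.4,beta=10))
np.savez("w2.npz",**w)
E
```

```text
(no output)
```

View pics/w2.png

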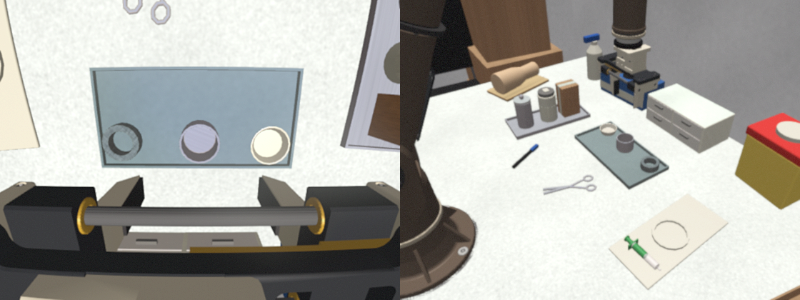

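All three containers stand on the side tray, and the pot's rim is centred near (199,143) in the left half.

```bash
python3 - <<'E'
from h import *
np.set_printoptions(precision=4,suppress=True)
w=dict(np.load("w2.npz")); d=optics.calibration("side")
print(onplane(w,np.array([(199.5,143.2)])*1.4,.046))
print(onplane(d,[(378.5,328.5)],.012), onplane(d,[(347,180),(421,206)],0))
print(onplane(optics.calibration("scene"),[(234,163)],.012))
E
```

```text
[[0.6182 0.0257 0.046 ]]
[[ 0.4959 -0.3151  0.012 ]] [[ 0.7572  0.0693  0.    ]
 [ 0.8269 -0.1105  0.    ]]
[[ 0.4998 -0.3029  0.012 ]]
```

>>> arm_command(deltas=[0,0,0,-0.001,-0.001,-0.04,91,0,0,0,-0.001,-0.001,-0.08,91,0,0,0,-0.001,-0.001,-0.115,91,0,0,0,-0.001,-0.001,-0.14,91,0,0,0,-0.001,-0.001,-0.155,91,0,0,0,-0.001,-0.001,-0.16,91,0,0,0,-0.001,-0.001,-0.161,91,0,0,0,-0.001,-0.001,-0.161,91,0,0,0,-0.001,-0.001,-0.161,50,0,0,0,-0.001,-0.001,-0.161,50,0,0,0,-0.001,-0.001,-0.161,50,0,0,0,-0.001,-0.001,-0.161,50,0,0,0,-0.001,-0.001,-0.161,50,0,0,0,-0.001,-0.001,-0.161,50,0,0,0,-0.001,-0.001,-0.161,50], force=20)

```text
clock: 20.35
position: [0.6181, 0.0268, 0.0349]
ee_rot: [0.0, 3.141, -0.0]
force: [-0.5, 0.0, 2.5]
width: 0.599
gripper_force: 20.0
```

>>> arm_command(deltas=[0,0,0,0,0,0.02,50,0,0,0,0,0,0.06,50,0,0,0,0,0,0.1,50,0,0,0,0,0,0.13,50,0,0,0,-0.005,-0.04,0.14,50,0,0,0,-0.01,-0.08,0.14,50,0,0,0,-0.015,-0.12,0.14,50,0,0,0,-0.02,-0.16,0.14,50,0,0,0,-0.025,-0.2,0.14,50,0,0,0,-0.03,-0.24,0.14,50,0,0,0,-0.035,-0.28,0.14,50,0,0,0,-0.04,-0.315,0.14,50,0,0,0,-0.048,-0.337,0.14,50,0,0,0,-0.048,-0.337,0.14,50,0,0,0,-0.048,-0.337,0.14,50])

```text
clock: 21.85
position: [0.5696, -0.3102, 0.1743]
ee_rot: [-0.002, -3.141, -0.001]
force: [-0.3, 0.6, -0.6]
width: 0.601
gripper_force: 20.0
```

```bash
python3 - <<'E'
from h import *
w=optics.calibration("wrist"); im=optics.get_image("wrist")
cv2.imwrite("pics/w3.png",cv2.convertScaleAbs(im,alpha=1.1,beta=5))
np.savez("w3.npz",**w)
E
```

```text
(no output)
```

View pics/w3.png

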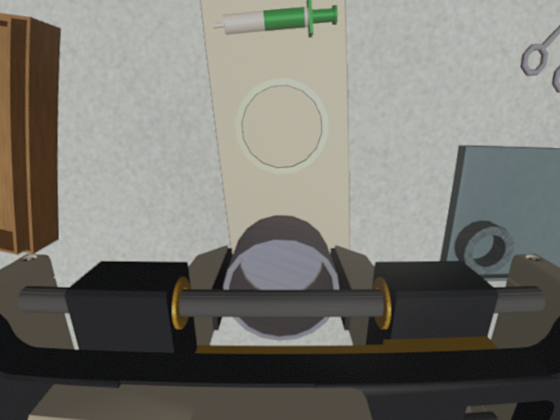

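The ring is centred at about (282,126), and the pot is held level.

```bash
python3 - <<'E'
from h import *
np.set_printoptions(precision=4,suppress=True)
w=dict(np.load("w3.npz"))
print(onplane(w,[(282.3,126.2),(282.3,84),(282.3,169),(243,126),(322,126)],.012))
E
```

```text
[[ 0.4993 -0.3088  0.012 ]
 [ 0.4615 -0.3088  0.012 ]
 [ 0.5403 -0.3089  0.012 ]
 [ 0.499  -0.3461  0.012 ]
 [ 0.4991 -0.2711  0.012 ]]
```

>>> arm_command(deltas=[0,0,0,-0.035,0.001,0,50,0,0,0,-0.07,0.001,0,50,0,0,0,-0.07,0.001,0,50,0,0,0,-0.07,0.001,-0.04,50,0,0,0,-0.07,0.001,-0.08,50,0,0,0,-0.07,0.001,-0.11,50,0,0,0,-0.07,0.001,-0.125,50,0,0,0,-0.07,0.001,-0.132,50,0,0,0,-0.07,0.001,-0.135,50,0,0,0,-0.07,0.001,-0.136,50,0,0,0,-0.07,0.001,-0.136,50])

```text
clock: 23.0
position: [0.5008, -0.3094, 0.0399]
ee_rot: [0.0, 3.14, -0.001]
force: [-0.5, -0.4, -0.2]
width: 0.598
gripper_force: 20.0
```

>>> arm_command(deltas=[0,0,0,-0.001,0,-0.001,50,0,0,0,-0.001,0,-0.002,50,0,0,0,-0.001,0,-0.002,50])

```text
clock: 23.3
position: [0.499, -0.3092, 0.037]
ee_rot: [0.0, 3.141, -0.0]
force: [-0.6, -0.1, -1.3]
width: 0.601
gripper_force: 20.0
```

>>> arm_command(deltas=[0,0,0,0,0,-0.001,50,0,0,0,0,0,-0.001,50,0,0,0,0,0,-0.001,91,0,0,0,0,0,-0.001,91,0,0,0,0,0,-0.001,91,0,0,0,0,0,-0.001,91,0,0,0,0,0,0.02,91,0,0,0,0,0,0.06,91,0,0,0,0,0,0.1,91,0,0,0,0.02,0.01,0.135,91,0,0,0,0.05,0.02,0.16,91,0,0,0,0.07,0.02,0.17,91,0,0,0,0.07,0.02,0.17,91,0,0,0,0.07,0.02,0.17,91])

```text
clock: 24.7
position: [0.5687, -0.2889, 0.2062]
ee_rot: [0.001, -3.141, -0.0]
force: [-0.7, -0.7, -0.4]
width: 0.992
gripper_force: 0.0
```

```bash
python3 - <<'E'
from h import *
w=optics.calibration("wrist"); im=optics.get_image("wrist")
cv2.imwrite("pics/w4.png",cv2.convertScaleAbs(im,alpha=1.1,beta=5))
np.savez("w4.npz",**w)
E
```

```text
(no output)
```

View pics/w4.png

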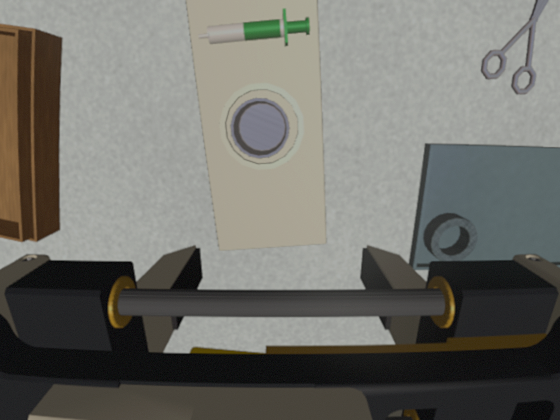

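>>> arm_command(deltas=[0,0,0,-0.011,0.045,0,91,0,0,0,-0.022,0.09,0,91,0,0,0,-0.033,0.135,0,91,0,0,0,-0.044,0.18,0,91,0,0,0,-0.055,0.225,0,91,0,0,0,-0.066,0.27,0,91,0,0,0,-0.077,0.315,0,91,0,0,0,-0.088,0.36,0,91,0,0,0,-0.1,0.405,0,91,0,0,0,-0.11,0.45,0,91,0,0,0,-0.12,0.495,0,91,0,0,-0.02,-0.13,0.54,0,91,0,0,-0.048,-0.14,0.58,0,91,0,0,-0.048,-0.15,0.61,0,91,0,0,-0.048,-0.1535,0.625,0,91,0,0,-0.048,-0.1535,0.625,0,91,0,0,-0.048,-0.1535,0.625,-0.03,91,0,0,-0.048,-0.1535,0.625,-0.05,91,0,0,-0.048,-0.1535,0.625,-0.05,91], force=25)

```text
clock: 26.65
position: [0.4153, 0.3319, 0.154]
ee_rot: [-0.122, -3.136, 0.008]
force: [0.8, -1.1, 0.2]
width: 0.993
gripper_force: 0.0
```

>>> arm_command(deltas=[0,0,0,0,0,0,91,0,0,0,0,0,0,91])

```text
clock: 26.85
position: [0.4164, 0.3356, 0.1578]
ee_rot: [0.12, 3.138, 0.001]
force: [-0.8, -0.1, 0.2]
width: 0.99
gripper_force: 0.0
```

>>> arm_command(deltas=[0,0,0,-0.001,0.0005,-0.035,91,0,0,0,-0.001,0.0005,-0.06,91,0,0,0,-0.001,0.0005,-0.069,91,0,0,0,-0.001,0.0005,-0.071,91,0,0,0,-0.001,0.0005,-0.071,91,0,0,0,-0.001,0.0005,-0.071,50,0,0,0,-0.001,0.0005,-0.071,50,0,0,0,-0.001,0.0005,-0.071,50,0,0,0,-0.001,0.0005,-0.071,50,0,0,0,-0.001,0.0005,-0.071,50,0,0,0,-0.001,0.0005,-0.071,50,0,0,0,-0.001,0.0005,-0.071,50,0,0,0,-0.001,0.0005,-0.071,50])

```text
clock: 28.15
position: [0.4146, 0.3364, 0.0859]
ee_rot: [0.119, 3.139, -0.0]
force: [-0.2, -2.0, 5.0]
width: 0.612
gripper_force: 25.0
```

>>> arm_command(deltas=[0,0,0,0,0,0.01,50,0,0,0,0,0,0.04,50,0,0,0,0,0,0.08,50,0,0,0,0,0,0.11,50,0,0,-0.09,0.012,-0.03,0.13,50,0,0,-0.18,0.024,-0.065,0.13,50,0,0,-0.27,0.038,-0.105,0.13,50,0,0,-0.36,0.052,-0.145,0.13,50,0,0,-0.45,0.066,-0.185,0.13,50,0,0,-0.54,0.08,-0.23,0.13,50,0,0,-0.63,0.095,-0.275,0.13,50,0,0,-0.72,0.11,-0.32,0.13,50,0,0,-0.81,0.125,-0.36,0.13,50,0,0,-0.9,0.135,-0.39,0.13,50,0,0,-0.952,0.14,-0.4015,0.13,50,0,0,-0.952,0.14,-0.4015,0.12,50,0,0,-0.952,0.14,-0.4015,0.08,50,0,0,-0.952,0.14,-0.4015,0.04,50,0,0,-0.952,0.14,-0.4015,0.02,50,0,0,-0.952,0.14,-0.4015,0.015,50])

```text
clock: 30.15
position: [0.5519, -0.063, 0.0977]
ee_rot: [-2.213, -2.223, 0.005]
force: [0.1, -0.5, -2.9]
width: 0.612
gripper_force: 25.0
```

>>> arm_command(deltas=[0,0,0,0,0,-0.006,50,0,0,0,0,0,-0.01,50,0,0,0,0,0,-0.012,50,0,0,0,0,0,-0.013,50,0,0,0,0,0,-0.014,50,0,0,0,0,0,-0.0145,50,0,0,0,0,0,-0.0145,50])

```text
clock: 30.85
position: [0.5546, -0.0651, 0.0864]
ee_rot: [2.221, 2.221, 0.0]
force: [-0.7, 0.0, -2.1]
width: 0.613
gripper_force: 25.0
```

>>> arm_command(deltas=[0,0,0,0,0,-0.001,50,0,0,0,0,0,-0.001,50,0,0,0,0,0,-0.001,91,0,0,0,0,0,-0.001,91,0,0,0,0,0,-0.001,91,0,0,0,0,0,0.02,91,0,0,0,0,0,0.06,91,0,0,0,0,0,0.09,91,0,0,0.09,-0.005,0.03,0.11,91,0,0,0.18,-0.01,0.07,0.11,91,0,0,0.27,-0.015,0.11,0.11,91,0,0,0.36,-0.02,0.155,0.11,91,0,0,0.45,-0.026,0.2,0.11,91,0,0,0.54,-0.032,0.245,0.11,91,0,0,0.63,-0.038,0.29,0.11,91,0,0,0.72,-0.044,0.33,0.11,91,0,0,0.81,-0.05,0.365,0.11,91,0,0,0.9,-0.0545,0.388,0.11,91,0,0,0.952,-0.0545,0.394,0.11,91,0,0,0.952,-0.0545,0.394,0.11,91])

```text
clock: 32.85
position: [0.4994, 0.3305, 0.1961]
ee_rot: [-0.113, -3.139, -0.001]
force: [-0.2, 0.1, 0.2]
width: 0.988
gripper_force: 0.0
```

>>> arm_command(deltas=[0,0,0,0,0,0,91,0,0,0,0,0,-0.04,91,0,0,0,0,0,-0.06,91,0,0,0,0,0,-0.06,91])

```text
clock: 33.25
position: [0.4991, 0.3263, 0.1335]
ee_rot: [-0.124, -3.135, 0.006]
force: [-0.9, -0.2, 0.8]
width: 0.986
gripper_force: 0.0
```

>>> arm_command(deltas=[0,0,0,0,0,-0.03,91,0,0,0,0,0,-0.045,91,0,0,0,0,0,-0.049,91,0,0,0,0,0,-0.049,91,0,0,0,0,0,-0.049,91])

```text
clock: 33.75
position: [0.5005, 0.3294, 0.0884]
ee_rot: [0.119, 3.138, 0.001]
force: [-0.0, -0.4, 0.4]
width: 0.989
gripper_force: 0.0
```

>>> arm_command(deltas=[0,0,0,0,0,0,50,0,0,0,0,0,0,50,0,0,0,0,0,0,50,0,0,0,0,0,0,50,0,0,0,0,0,0,50,0,0,0,0,0,0,50,0,0,0,0,0,0,50])

```text
clock: 34.45
position: [0.5001, 0.329, 0.0874]
ee_rot: [0.119, 3.139, 0.0]
force: [0.2, -0.6, 3.6]
width: 0.67
gripper_force: 25.0
```

>>> arm_command(deltas=[0,0,0,0,0,0.01,50,0,0,0,0,0,0.04,50,0,0,0,0,0,0.08,50,0,0,0,0,0,0.11,50,0,0,-0.09,0,-0.02,0.13,50,0,0,-0.18,0,-0.05,0.13,50,0,0,-0.27,0.01,-0.085,0.13,50,0,0,-0.36,0.02,-0.12,0.13,50,0,0,-0.45,0.03,-0.155,0.13,50,0,0,-0.54,0.04,-0.19,0.13,50,0,0,-0.63,0.05,-0.225,0.13,50,0,0,-0.72,0.059,-0.255,0.13,50,0,0,-0.81,0.059,-0.285,0.13,50,0,0,-0.9,0.059,-0.3,0.13,50,0,0,-0.952,0.059,-0.304,0.13,50,0,0,-0.952,0.059,-0.304,0.1,50,0,0,-0.952,0.059,-0.304,0.06,50,0,0,-0.952,0.059,-0.304,0.03,50,0,0,-0.952,0.059,-0.304,0.015,50,0,0,-0.952,0.059,-0.304,0.015,50])

```text
clock: 36.45
position: [0.5572, 0.025, 0.1003]
ee_rot: [-2.219, -2.22, 0.005]
force: [-0.4, 0.4, -1.5]
width: 0.67
gripper_force: 25.0
```

>>> arm_command(deltas=[0,0,0,0,0,-0.006,50,0,0,0,0,0,-0.01,50,0,0,0,0,0,-0.012,50,0,0,0,0,0,-0.013,50,0,0,0,0,0,-0.014,50,0,0,0,0,0,-0.0145,50,0,0,0,0,0,-0.0145,50])

```text
clock: 37.15
position: [0.559, 0.025, 0.0878]
ee_rot: [2.221, 2.221, 0.0]
force: [-0.1, 0.7, -1.0]
width: 0.668
gripper_force: 25.0
```

>>> arm_command(deltas=[0,0,0,0,0,-0.001,50,0,0,0,0,0,-0.001,50,0,0,0,0,0,-0.001,91,0,0,0,0,0,-0.001,91,0,0,0,0,0,-0.001,91,0,0,0,0,0,0.02,91,0,0,0,0,0,0.06,91,0,0,0,0,0,0.09,91,0,0,0.09,0.003,0.02,0.11,91,0,0,0.18,0.006,0.05,0.11,91,0,0,0.27,0.009,0.085,0.11,91,0,0,0.36,0.012,0.12,0.11,91,0,0,0.45,0.015,0.155,0.11,91,0,0,0.54,0.018,0.19,0.11,91,0,0,0.63,0.021,0.225,0.11,91,0,0,0.72,0.024,0.255,0.11,91,0,0,0.81,0.026,0.28,0.11,91,0,0,0.9,0.0262,0.295,0.11,91,0,0,0.952,0.0262,0.298,0.11,91,0,0,0.952,0.0262,0.298,0.11,91])

```text
clock: 39.15
position: [0.5849, 0.3238, 0.1973]
ee_rot: [-0.115, -3.139, -0.001]
force: [-0.6, 0.1, -0.1]
width: 0.995
gripper_force: 0.0
```

>>> arm_command(deltas=[0,0,0,0,0,0,91,0,0,0,0,0,-0.04,91,0,0,0,0,0,-0.08,91,0,0,0,0,0,-0.105,91,0,0,0,0,0,-0.111,91,0,0,0,0,0,-0.111,91,0,0,0,0,0,-0.111,91])

```text
clock: 39.85
position: [0.5861, 0.3234, 0.0885]
ee_rot: [0.12, 3.137, 0.002]
force: [0.6, -0.8, 0.6]
width: 0.986
gripper_force: 0.0
```

>>> arm_command(deltas=[0,0,0,0,0,0,50,0,0,0,0,0,0,50,0,0,0,0,0,0,50,0,0,0,0,0,0,50,0,0,0,0,0,0,50,0,0,0,0,0,0,50,0,0,0,0,0,0,50,0,0,0,0,0,0,50])

```text
clock: 40.65
position: [0.5853, 0.323, 0.0869]
ee_rot: [0.119, 3.139, 0.0]
force: [-0.0, -1.6, 3.0]
width: 0.605
gripper_force: 24.9
```

>>> arm_command(deltas=[0,0,0,0,0,0.01,50,0,0,0,0,0,0.04,50,0,0,0,0,0,0.08,50,0,0,-0.09,-0.003,-0.01,0.1,50,0,0,-0.18,-0.006,-0.03,0.1,50,0,0,-0.27,-0.009,-0.055,0.1,50,0,0,-0.36,-0.012,-0.08,0.1,50,0,0,-0.45,-0.015,-0.105,0.1,50,0,0,-0.54,-0.018,-0.13,0.1,50,0,0,-0.63,-0.021,-0.155,0.1,50,0,0,-0.72,-0.024,-0.175,0.1,50,0,0,-0.81,-0.026,-0.195,0.1,50,0,0,-0.9,-0.0285,-0.205,0.1,50,0,0,-0.952,-0.0285,-0.2105,0.1,50,0,0,-0.952,-0.0285,-0.2105,0.1,50,0,0,-0.952,-0.0285,-0.2105,0.07,50,0,0,-0.952,-0.0285,-0.2105,0.035,50,0,0,-0.952,-0.0285,-0.2105,0.015,50,0,0,-0.952,-0.0285,-0.2105,0.015,50])

```text
clock: 42.55
position: [0.5547, 0.1127, 0.0992]
ee_rot: [-2.216, -2.223, 0.007]
force: [0.3, 0.6, -1.0]
width: 0.61
gripper_force: 24.9
```

>>> arm_command(deltas=[0,0,0,0,0,-0.006,50,0,0,0,0,0,-0.01,50,0,0,0,0,0,-0.012,50,0,0,0,0,0,-0.013,50,0,0,0,0,0,-0.014,50,0,0,0,0,0,-0.0145,50,0,0,0,0,0,-0.0145,50])

```text
clock: 43.25
position: [0.5568, 0.1125, 0.0874]
ee_rot: [2.221, 2.221, 0.0]
force: [0.2, -0.0, -2.0]
width: 0.611
gripper_force: 24.9
```

Lower, release, and return to the start pose to compare pictures.

>>> arm_command(deltas=[0,0,0,0,0,-0.001,50,0,0,0,0,0,-0.001,50,0,0,0,0,0,-0.001,91,0,0,0,0,0,-0.001,91,0,0,0,0,0,-0.001,91,0,0,0,0,0,0.02,91,0,0,0,0,0,0.06,91,0,0,0,0,0,0.1,91,0,0,0,0,0,0.14,91,0,0,0,0.02,-0.04,0.158,91,0,0,0,0.045,-0.08,0.158,91,0,0,0,0.068,-0.1125,0.158,91,0,0,0,0.068,-0.1125,0.158,91,0,0,0,0.068,-0.1125,0.158,91,0,0,0,0.068,-0.1125,0.158,91])

```text
clock: 44.75
position: [0.6242, 0.0014, 0.245]
ee_rot: [-2.219, -2.222, -0.0]
force: [-0.6, 0.6, -0.6]
width: 0.992
gripper_force: 0.0
```

```bash
python3 - <<'E'
from h import *
im=optics.get_image("wrist"); sc=optics.get_image("scene")
a=np.hstack([cv2.imread("pics/w0.png")[:290,130:330],im[:290,130:330]])
b=np.hstack([cv2.imread("pics/scene0.png")[130:305,150:350],sc[130:305,150:350]])
cv2.imwrite("pics/f.png",cv2.convertScaleAbs(np.vstack([a,b]),alpha=1.6,beta=10))
E
```

```text
(no output)
```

View pics/f.png

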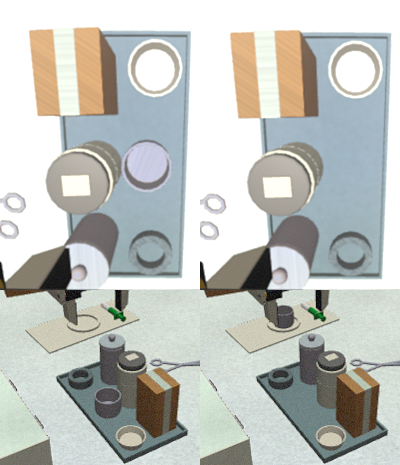

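The before and after views match to within a pixel or two. All three containers are back in place, and the pot is inside the rim.

```bash
python3 -c "
from cell import arm; print(arm.sign_off())"
```

```text
the job is handed in; nothing more can be done
None
```

The job is handed in at about 45 s of the 144 s allowed: the pot stands inside the round rim, and the tub, carton and jar are back upright on their original spots (before and after pictures match to within a pixel or two; no verdict was returned).

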